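# Sort vials, caps and garlic bulb into their trays

### The job

Sort the loose things on the bench into the three trays, each kind into the tray that already holds one of its kind: the two capped vials with the vial, the two ribbed screw caps with the cap, the garlic bulb with the garlic bulb. Stand each one upright, as it stands now, down in an empty bay of its own. Leave the black eyepiece standing where it is.

Things in the scene. Friction and masses are not known exactly. Their poses are not given: they have to be found in the camera images.
- vial_a: Loose capped clear glass vial with a white cap, round, 27 mm across, 64 mm high, about 30 g, standing upright; grip its glass body below 48 mm. Origin: centre of its underside; z up along its axis.
- vial_b: Loose capped clear glass vial with a black cap, round, 27 mm across, 64 mm high, about 30 g, standing upright; grip its glass body below 48 mm. Origin: centre of its underside; z up along its axis.
- cap_a: Loose blue ribbed screw cap, mouth up, round, 27 mm across, 20 mm high, about 15 g. Origin: centre of its underside; z up along its axis. The two loose caps are alike.
- cap_b: Loose blue ribbed screw cap, mouth up, round, 27 mm across, 20 mm high, about 15 g. Origin: centre of its underside; z up along its axis. The two loose caps are alike.
- bulb: Loose garlic bulb, round, about 46 mm across at its widest (about 20 mm up), 40 mm high to the shoulder and 56 mm to the tip of its thin stem, about 40 g, standing stem up. Grip the round body; the stem cannot be held. Origin: centre of its underside; z up.
- vial_tray: Fixed grey tray, 67 x 130 x 9 mm, one of three of the same outline; floor 3 mm, walls and dividers 2.5 mm thick. Origin: centre of its underside; x across (away from the robot and to its right), y along (away and to its left), z up. Bays 62 mm wide, x = 0: empty ones, 43 mm long, centred at y = -41 and +4.5 mm; one 34 mm long at y = +45.5 (far left end) with a capped vial (27 mm across, 64 mm high) fixed in it.
- cap_tray: Fixed grey tray, 67 x 130 x 9 mm, one of three of the same outline; floor 3 mm, walls and dividers 2.5 mm thick. Origin: centre of its underside; x across (away from the robot and to its right), y along (away and to its left), z up. Bays 62 mm wide, x = 0: empty ones, 43 mm long, centred at y = -41 and +4.5 mm; one 34 mm long at y = +45.5 (far left end) with a cap like the loose ones fixed in it.
- bulb_tray: Fixed grey tray, 67 x 130 x 9 mm, one of three of the same outline; floor 3 mm, walls and dividers 2.5 mm thick. Origin: centre of its underside; x across (away from the robot and to its right), y along (away and to its left), z up. Bays 62 mm wide, x = 0: an empty one, 77 mm long, centred at y = -25.3 mm; one 49.5 mm long at y = +38.5 (far left end) with a garlic bulb (41 mm wide, 56 high) fixed in it.
- eyepiece: Loose black microscope eyepiece standing on its barrel, 38 mm across, 50 mm high; belongs in no tray, leave it. The tall solid microscope (head and eyepieces some 0.4 m up) is to its left, between it and the arm's start: go round that on the robot's side, hand drawn in to under 0.4 m from the base. Origin: centre of its underside; z up.
There are look-alikes about, which are no part of the job. Leave any red look-alike of the vial_b alone.

How it is judged:
By the outcome, as a careful person would: the job done as asked, in the order asked, and still so for the second after the job is handed in, with the robot touching nothing.
It also fails if it takes over 118 s, if anything falls off the work surface, if the arm or the gripper's body presses on something with over 40 N, if the wrist force passes 120 N, or if a joint passes its speed limit or range.

### The arm

A 6-joint arm with a two-finger parallel gripper is mounted at the origin on a cart in front of the work surface, level with it; the furniture and walls round the work are solid. World frame = base frame: x ahead of the robot, y to its left, z up, the work surface at z = 0. Lengths are in m, angles in rad, forces in N, time in s.
With the tool pointing down it reaches from about 0.325 to 0.9 m from the base axis. Payload 6.1 kg.
Tool frame: the origin (TCP) lies midway between the tips of the shut fingers; the grasp point (between the pads) lies 19 mm behind it; z points along the fingers, y is the line along which they close (so a half turn about z gives the same grasp; the last joint's range is limited). The gripper opens to 85 mm and grips with 20 to 120 N. Pads are 22 mm wide; open, the fingers measure 114 mm over their backs; the gripper's body (76 mm by 85 mm) begins 54 mm behind the grasp point. The pads swing forward as they close: fully open they stand 13 mm farther back than shut.
Start: joints at [-1.304, 0.22, 1.526, -0, 1.395, -0.126], TCP at [0.239, -0.577, 0.231] pointing down, gripper open.
Joint ranges: [-2.98, 2.98], [-0.91, 2.08], [0.09, 2.57], [-1.24, 4.39], [0.2, 2.65], [-2.68, 2.68]. Speed limits (rad/s): [2.57, 2.57, 3.01, 3.14, 3.14, 3.14].

### API

Orientations are given as [roll, pitch, yaw] about the fixed x, y, z axes, in that order (R = Rz(yaw) Ry(pitch) Rx(roll)).
In Python, from plant import movep, move_l, set_joints, gripper_to, hold, inverse_kinematics, observe, get_image, get_calibration, Unreachable, job_done gives the robot as it stands. Calls block until the motion is done:
- movep(position, orientation): joint-space move of the TCP to a pose.
- move_l(position, feed=0.15, rotation=None, max_force=None): straight line of the TCP; rotation=None keeps the orientation; feed is the mean speed in m/s. With max_force (N) it stops when the force on the tool has changed by that much, and returns True; else False.
- set_joints(angles): joint-space move.
- gripper_to(opening, f_grip=None): finger opening in m; f_grip is the grip in N (None keeps the last); returns when the fingers have stopped.
- hold(seconds).
- inverse_kinematics(position, orientation): joint angles nearest the present ones, or None.
- observe(): the state.
- get_image(name): name is "side" or "top"; returns (picture, depth): 480x640x3 uint8, red, green, blue; 480x640 float32, m along the optical axis (not along the pixel's ray), 0 where there is no reading.
- get_calibration(name): a dict with "intrinsics" (3x3 intrinsics, pixels), "world_from_camera" (4x4, takes a point from camera to world coordinates). Camera axes: x right, y down, z forward; pixel columns grow to the right and rows downward; lengths in m; the calibration is good to about 2 mm. A picture is of the moment at which its call begins. get_calibration takes no time and is no camera call.
A pose or a line that the arm cannot do raises Unreachable and nothing moves.
- job_done(): hands the job in; it is judged then, once.
The state is a dict: "time_s": time; "q": joint angles; "joint_velocities": joint speeds; "joint_torque": joint torques, N m; "eef_pos": TCP position; "tcp_rot": TCP orientation; "ft_force": force on the tool from outside, world axes, zero at the start; "torque": the same for the moment, N m; "opening": finger opening in m; "grasp_force": force on a finger pad.
Only numpy, scipy, OpenCV 4.12 (cv2) and the standard library are available. Lean on these libraries where they do the work, as an engineer would, in place of code of your own. Each camera call takes 0.05 s, during which the arm holds its last target. There are 200 camera calls.

## Working session

There is one attempt and no reset: what is moved stays moved. The work goes in short steps, each a Python script; the robot and the scene stay as the last script left them, time stands still between calls to the robot, and variables do not carry over. Pictures are saved under pics/ and viewed, at most 14 in all, crops included, and the job is handed in when it is done.

```bash
mkdir -p pics; ls; python3 - <<'E'
from plant import *
import cv2,numpy as np
for n in("top","side"):
    p,d=get_image(n); c=get_calibration(n)
    cv2.imwrite(f"pics/{n}0.png",p[:,:,::-1]); np.savez(f"{n}0.npz",p=p,d=d,K=c["intrinsics"],T=c["world_from_camera"])
    print(n,c)
print(observe())
E
```

```text
pics
top {'intrinsics': array([[535.88826604,   0.        , 324.76405841],
       [  0.        , 535.88826604, 243.61824943],
       [  0.        ,   0.        ,   1.        ]]), 'world_from_camera': array([[ 0.01802455, -0.99651404,  0.08145484,  0.43588165],
       [-0.99965653, -0.01951154, -0.01749633, -0.03186502],
       [ 0.01902465, -0.0811115 , -0.99652345,  1.28713814],
       [ 0.        ,  0.        ,  0.        ,  1.        ]])}
side {'intrinsics': array([[577.93012242,   0.        , 314.09514426],
       [  0.        , 577.93012242, 240.53220598],
       [  0.        ,   0.        ,   1.        ]]), 'world_from_camera': array([[ 0.95682598, -0.15168286,  0.24794427,  0.24196442],
       [-0.28980799, -0.5631779 ,  0.77384881, -0.993307  ],
       [ 0.02225713, -0.81229487, -0.58282215,  0.759981  ],
       [ 0.        ,  0.        ,  0.        ,  1.        ]])}
{'time_s': 0.1, 'q': array([-1.30413536e+00,  2.21164051e-01,  1.52750792e+00,  7.86680600e-06,
        1.39470562e+00, -1.26110867e-01]), 'joint_velocities': array([ 1.37191469e-04, -2.53920358e-03, -3.27923133e-03, -1.27002945e-03,
       -1.82518897e-05,  1.57905691e-03]), 'joint_torque': array([ 6.46749450e-04, -4.98246396e+01, -3.90548301e+01, -1.28546853e-04,
        5.69879398e-03, -9.54833951e-06]), 'eef_pos': array([ 0.23906521, -0.57687393,  0.23029231]), 'tcp_rot': array([-3.13982287e+00, -2.32184380e-04,  3.92770243e-01]), 'ft_force': array([-0.54788132,  0.69464215, -0.0723994 ]), 'torque': array([ 0.02294954,  0.01682563, -0.01651735]), 'grasp_force': 0.0, 'opening': 0.08549607350664994}
```

View pics/top0.png

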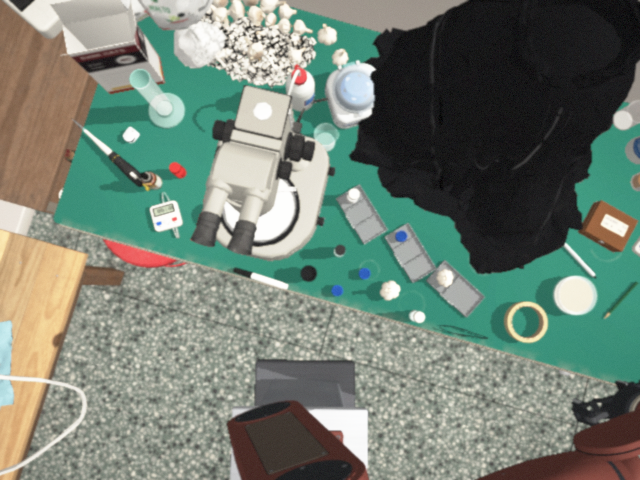

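View pics/side0.png

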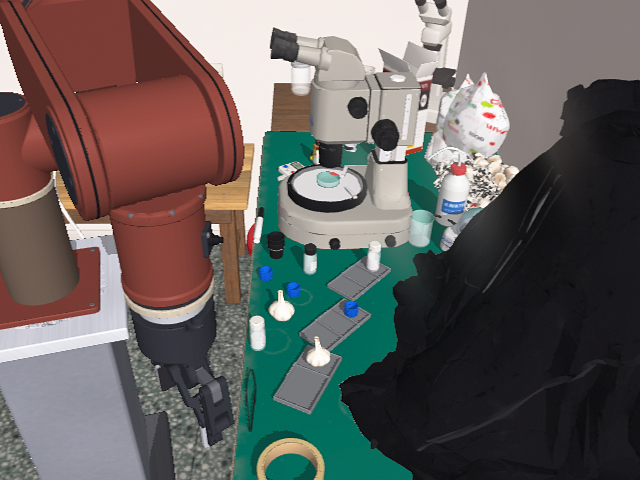

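The top view shows white-capped vial (417,316), black-capped vial (340,251), caps (364,273) and (337,291), bulb (390,290), and eyepiece (308,273). The trays are at (360,215) for vials, (409,252) for caps and (457,288) for bulbs. Possible confusions:
- The fixed vial (353,195), cap (401,237) and bulb (444,277).
- The far garlic (260,50).
- The red item (177,170).
- The black eyepiece (308,273) for the black-capped vial.

I'll check these in a close crop and measure.

```bash
cat > h.py <<'E'
import numpy as np,cv2
def cloud(n,p,d,K,T):
    v,u=np.mgrid[:480,:640]
    c=np.stack([(u-K[0,2])/K[0,0]*d,(v-K[1,2])/K[1,1]*d,d],-1)
    w=c@T[:3,:3].T+T[:3,3]; w[d==0]=np.nan; return w
E
python3 - <<'E'
from h import *
W={}
for n in("top","side"):
    z=dict(np.load(n+"0.npz")); W[n]=cloud(n,**z)
w=W["top"]; p=np.load("top0.npz")["p"]
cv2.imwrite("pics/crop0.png",cv2.resize(p[170:335,230:500,::-1],None,fx=2.9,fy=2.9,interpolation=cv2.INTER_CUBIC))
ok=(w[...,0]>.2)&(w[...,0]<.75)&(w[...,1]<.15)&(w[...,1]>-.45)
for nm in W:
    q=W[nm]; m=(q[...,0]>.25)&(q[...,0]<.7)&(q[...,1]<.1)&(q[...,1]>-.45)
    print(nm,"table z",np.nanmedian(q[...,2][m&(abs(q[...,2])<.02)]))
    h=((q[...,2]>.013)&(q[...,2]<.09)&m).astype(np.uint8)
    k,l,s,c=cv2.connectedComponentsWithStats(h)
    for i in range(1,k):
        if s[i,4]<25: continue
        a=q[l==i]; print(nm,c[i].round(),s[i,4],"med",np.median(a,0).round(4),"min",a.min(0).round(3),"max",a.max(0).round(3))
# height grid in 5cm cells
g=w.reshape(-1,3); g=g[~np.isnan(g[:,0])]
print("zmax cm rows x .2-.8, cols y .4..-.6")
for x in np.arange(.2,.8,.05):
    print("%.2f"%x,[int(100*max([0,*g[(abs(g[:,0]-x)<.025)&(abs(g[:,1]-y)<.025),2]])) for y in np.arange(.4,-.65,-.05)])
E
```

```text
top table z 4.9556281750184894e-05
top [300. 216.] 2447 med [ 0.5955 -0.001   0.0712] min [ 0.5   -0.054  0.013] max [0.7  0.1  0.09]
top [455. 211.] 4970 med [ 0.6359 -0.3808  0.0262] min [ 0.476 -0.45   0.013] max [ 0.7   -0.184  0.09 ]
top [352. 195.] 140 med [ 0.6491 -0.1148  0.0649] min [ 0.64  -0.129  0.013] max [ 0.664 -0.103  0.072]
top [401. 235.] 44 med [ 0.5634 -0.2368  0.0205] min [ 0.549 -0.247  0.013] max [ 0.575 -0.222  0.027]
top [339. 250.] 111 med [ 0.5218 -0.0862  0.0617] min [ 0.51  -0.1    0.016] max [ 0.534 -0.075  0.069]
top [308. 273.] 221 med [ 0.4685 -0.016   0.0467] min [ 0.45  -0.035  0.037] max [0.487 0.002 0.056]
top [364. 273.] 30 med [ 0.4703 -0.1494  0.0191] min [ 0.46  -0.161  0.015] max [ 0.484 -0.136  0.025]
top [444. 277.] 216 med [ 0.4651 -0.3357  0.0286] min [ 0.444 -0.358  0.016] max [ 0.485 -0.318  0.059]
top [273. 282.] 86 med [0.4465 0.0667 0.0152] min [0.433 0.035 0.013] max [0.458 0.095 0.021]
top [389. 290.] 282 med [ 0.4327 -0.2064  0.029 ] min [ 0.411 -0.231  0.015] max [ 0.456 -0.186  0.058]
top [338. 289.] 26 med [ 0.435  -0.0885  0.0
[... 1445 characters left out ...]
1, 1, 1, 3, 2, 2]
0.40 [0, 0, 0, 0, 0, 0, 0, 0, 0, 1, 2, 0, 3, 6, 6, 1, 1, 1, 2, 3, 3]
0.45 [0, 0, 0, 0, 0, 1, 2, 2, 5, 5, 2, 2, 5, 2, 3, 5, 1, 0, 0, 0, 3]
0.50 [0, 0, 0, 0, 4, 43, 43, 42, 6, 5, 6, 2, 1, 1, 2, 3, 3, 3, 3, 3, 3]
0.55 [0, 1, 1, 0, 9, 42, 42, 42, 9, 5, 6, 1, 2, 2, 1, 1, 3, 8, 8, 6, 3]
0.60 [0, 2, 1, 6, 9, 41, 41, 41, 10, 7, 1, 1, 1, 2, 2, 3, 8, 13, 13, 11, 5]
0.65 [3, 9, 1, 6, 7, 41, 41, 41, 31, 7, 7, 6, 3, 3, 4, 9, 14, 20, 21, 18, 10]
0.70 [4, 10, 7, 1, 6, 39, 38, 34, 27, 25, 1, 1, 3, 7, 16, 21, 31, 34, 33, 30, 17]
0.75 [1, 0, 0, 0, 24, 27, 34, 34, 33, 7, 2, 3, 15, 20, 27, 36, 42, 46, 46, 41, 33]
0.80 [1, 1, 1, 0, 0, 0, 34, 34, 33, 7, 7, 11, 20, 27, 34, 47, 47, 47, 49, 49, 39]
```

View pics/crop0.png

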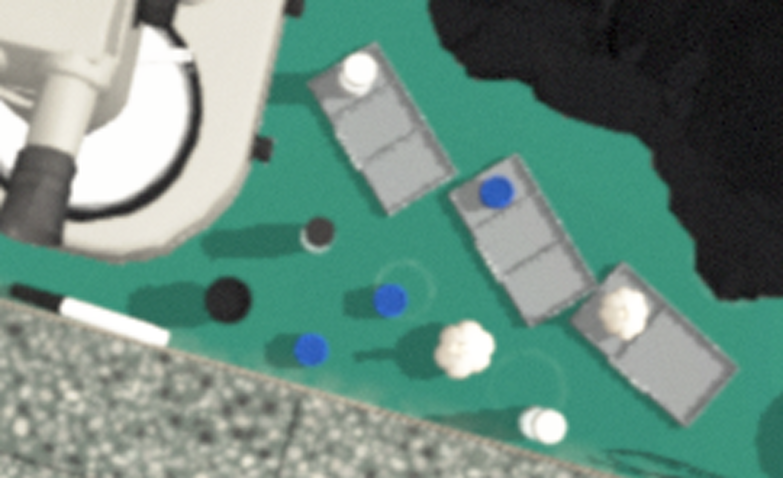

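Crop confirms: black-capped vial (318,232), caps (390,300) and (310,350), loose bulb (465,350), white-capped vial (545,425), eyepiece (228,300). No red look-alike is near. Next I'll fit the trays.

```bash
python3 - <<'E'
from h import *
z=dict(np.load("top0.npz")); p=z["p"]; K,T=z["K"],z["T"]; w=cloud("top",**z)
hsv=cv2.cvtColor(p,cv2.COLOR_RGB2HSV)
m=((hsv[...,1]<60)&(hsv[...,2]>80)).astype(np.uint8); m[:185]=0;m[320:]=0;m[:,:333]=0;m[:,490:]=0
m=cv2.morphologyEx(m,cv2.MORPH_OPEN,np.ones((3,3)))
k,l,s,c=cv2.connectedComponentsWithStats(m)
for i in range(1,k):
    if s[i,4]<400: continue
    v,u=np.nonzero(l==i)
    # drop pixels of the tall fixed object
    keep=~(w[v,u,2]>.013); u,v=u[keep],v[keep]
    r=np.c_[(u-K[0,2])/K[0,0],(v-K[1,2])/K[1,1],np.ones(len(u))]@T[:3,:3].T
    P=(T[:3,3]+r*((.009-T[2,3])/r[:,2:]))[:,:2]
    (cx,cy),(a,b),th=cv2.minAreaRect((P*1000).astype(np.float32))
    box=cv2.boxPoints(((cx,cy),(a,b),th))
    e=max((box[1]-box[0],box[2]-box[1]),key=np.linalg.norm); e/=np.linalg.norm(e); e*=np.sign(e[0])
    print(c[i].round(),s[i,4],"ctr",cx,cy,"size",a,b,"ydir",e,np.degrees(np.arctan2(e[1],e[0])))
# coat clearance: nearest high points to bulb tray area
q=w[(w[...,2]>.012)]; 
q=q[(q[:,0]>.47)&(q[:,0]<.75)&(q[:,1]<-.17)&(q[:,1]>-.5)]
for C in ((.42,-.385),(.51,-.27),(.6,-.16)):
  for h in (.012,.08,.15):
    s=q[q[:,2]>h]; d=np.linalg.norm(s[:,:2]-C,axis=1); d2=d.copy(); i=np.argsort(d)[:3]; print(C,h,d[i].round(3),s[i[0]].round(3))
E
```

```text
[361. 214.] 1516 ctr 613.8998413085938 -139.6468505859375 size 131.49285888671875 69.61483001708984 ydir [0.8407441 0.5414326] 32.781216
[434. 272.] 2968 ctr 478.1360168457031 -306.8572082519531 size 272.2431640625 95.29327392578125 ydir [0.6771712 0.7358256] 47.377018
[353. 313.] 555 ctr 381.6602783203125 -140.7802734375 size 37.662899017333984 128.16110229492188 ydir [ 0.01691311 -0.999857  ] -89.03091
(0.42, -0.385) 0.012 [0.052 0.057 0.059] [ 0.471 -0.378  0.013]
(0.42, -0.385) 0.08 [0.169 0.17  0.17 ] [ 0.574 -0.456  0.08 ]
(0.42, -0.385) 0.15 [0.23  0.231 0.232] [ 0.635 -0.464  0.152]
(0.51, -0.27) 0.012 [0.006 0.022 0.028] [ 0.512 -0.275  0.013]
(0.51, -0.27) 0.08 [0.184 0.184 0.185] [ 0.6   -0.431  0.083]
(0.51, -0.27) 0.15 [0.212 0.212 0.212] [ 0.709 -0.343  0.155]
(0.6, -0.16) 0.012 [0.021 0.024 0.041] [ 0.614 -0.176  0.014]
(0.6, -0.16) 0.08 [0.151 0.151 0.152] [ 0.725 -0.245  0.084]
(0.6, -0.16) 0.15 [0.174 0.175 0.175] [ 0.744 -0.258  0.155]
```

```bash
python3 - <<'E'
from h import *
z=dict(np.load("top0.npz")); p=z["p"]; K,T=z["K"],z["T"]; w=cloud("top",**z)
hsv=cv2.cvtColor(p,cv2.COLOR_RGB2HSV)
m=((hsv[...,1]<60)&(hsv[...,2]>80)).astype(np.uint8); m[:215]=0;m[320:]=0;m[:,:383]=0;m[:,490:]=0
m=cv2.morphologyEx(m,cv2.MORPH_OPEN,np.ones((3,3)))
for sd in (9,11,13):
  o=cv2.morphologyEx(m,cv2.MORPH_CLOSE,np.ones((9,9)))
  e=cv2.erode(o,cv2.getStructuringElement(2,(sd,sd)))
  k,l,s,c=cv2.connectedComponentsWithStats(e)
  for i in range(1,k):
    if s[i,4]<100: continue
    g=cv2.dilate((l==i).astype(np.uint8),cv2.getStructuringElement(2,(sd+2,sd+2)))&m
    v,u=np.nonzero(g); keep=~(w[v,u,2]>.013); u,v=u[keep],v[keep]
    r=np.c_[(u-K[0,2])/K[0,0],(v-K[1,2])/K[1,1],np.ones(len(u))]@T[:3,:3].T
    P=(T[:3,3]+r*((.009-T[2,3])/r[:,2:]))[:,:2]
    (cx,cy),(a,b),th=cv2.minAreaRect((P*1000).astype(np.float32))
    box=cv2.boxPoints(((cx,cy),(a,b),th))
    E=max((box[1]-box[0],box[2]-box[1]),key=np.linalg.norm); E/=np.linalg.norm(E); E*=np.sign(E[0])
    print(sd,c[i].round(),s[i,4],"ctr",round(cx,1),round(cy,1),"size",a,b,"ydir",np.degrees(np.arctan2(E[1],E[0])),"fixed at",(np.array([cx,cy])+E*45.5).round(1),(np.array([cx,cy])+E*38.5).round(1))
E
```

```text
9 [436. 275.] 1794 ctr 471.6 -312.4 size 256.2726135253906 91.73799133300781 ydir 48.959137 fixed at [ 501.5 -278.1] [ 496.9 -283.4]
11 [437. 275.] 1559 ctr 469.9 -314.2 size 251.37051391601562 91.48442077636719 ydir 49.070793 fixed at [ 499.7 -279.9] [ 495.1 -285.1]
13 [437. 276.] 1369 ctr 469.9 -315.7 size 249.9282684326172 88.56800079345703 ydir 50.123325 fixed at [ 499.1 -280.8] [ 494.6 -286.1]
```

```bash
python3 - <<'E'
from h import *
z=dict(np.load("top0.npz")); p=z["p"]; K,T=z["K"],z["T"]; w=cloud("top",**z)
hsv=cv2.cvtColor(p,cv2.COLOR_RGB2HSV)
m=((hsv[...,1]<60)&(hsv[...,2]>80)).astype(np.uint8); m[:215]=0;m[320:]=0;m[:,:383]=0;m[:,490:]=0
m=cv2.morphologyEx(m,cv2.MORPH_OPEN,np.ones((3,3)))
V,U=np.mgrid[:480,:640]; f=19*(U-428)+16*(V-280)
for nm,g in (("cap",m*(f<-35)),("bulb",m*(f>-35))):
    k,l,s,c=cv2.connectedComponentsWithStats(g.astype(np.uint8)); i=1+np.argmax(s[1:,4])
    v,u=np.nonzero(l==i); keep=~(w[v,u,2]>.013); u,v=u[keep],v[keep]
    r=np.c_[(u-K[0,2])/K[0,0],(v-K[1,2])/K[1,1],np.ones(len(u))]@T[:3,:3].T
    P=(T[:3,3]+r*((.009-T[2,3])/r[:,2:]))[:,:2]
    (cx,cy),(a,b),th=cv2.minAreaRect((P*1000).astype(np.float32))
    box=cv2.boxPoints(((cx,cy),(a,b),th))
    E=max((box[1]-box[0],box[2]-box[1]),key=np.linalg.norm); E/=np.linalg.norm(E); E*=np.sign(E[0])
    print(nm,s[i,4],"ctr",round(cx,1),round(cy,1),"size",a,b,"ydir",np.degrees(np.arctan2(E[1],E[0])),"fixed at",(np.array([cx,cy])+E*45.5).round(1),(np.array([cx,cy])+E*38.5).round(1))
E
```

```text
cap 1419 ctr 520.7 -259.7 size 137.2293243408203 72.09622192382812 ydir 33.816204 fixed at [ 558.5 -234.4] [ 552.7 -238.3]
bulb 1548 ctr 438.6 -366.7 size 130.84194946289062 70.76542663574219 ydir 48.60505 fixed at [ 468.7 -332.6] [ 464.  -337.8]
```

```bash
cat > job.py <<'E'
from plant import *
import numpy as np
pi=np.pi
TR={"vial":((.6139,-.1397),32.8),"cap":((.5236,-.2577),33.5),"bulb":((.4386,-.3667),48.6)}
def bay(t,y):
    c,th=TR[t]; th=np.radians(th); return np.array(c)+y*np.array([np.cos(th),np.sin(th)]),th
def near(pos,th):
    """yaw th or th+pi, whichever turns the joints least"""
    q0=observe()["q"]; best=None
    for y in (th,th-pi):
        q=inverse_kinematics(pos,[pi,0,y])
        if q is not None and (best is None or max(abs(q-q0))<best[0]): best=(max(abs(np.array(q)-q0)),y)
    return best[1]
def pick(xy,yaw,off,wide,width,H=.15,f=30):
    movep([*xy,H],[pi,0,yaw]); gripper_to(wide)
    move_l([*xy,off],feed=.2); gripper_to(width-.012,f_grip=f)
    s=observe(); print("grip opening %.4f force %.1f t %.1f"%(s["opening"],s["grasp_force"],s["time_s"]))
    move_l([*xy,H],feed=.25)
    s=observe(); print("lifted opening %.4f force %.1f"%(s["opening"],s["grasp_force"]))
    return abs(s["opening"]-width)<.006 and s["grasp_force"]>3
def place(xy,yaw,off,rel,H=.15):
    movep([*xy,H],[pi,0,yaw])
    move_l([*xy,.003+off+.012],feed=.2)
    hit=move_l([*xy,.003+off-.002],feed=.03,max_force=5)
    s=observe(); print("down hit",hit,"z-off %.4f"%(s["eef_pos"][2]-off),"ft",s["ft_force"].round(1))
    gripper_to(rel); move_l([*xy,H],feed=.25); print("t %.1f"%observe()["time_s"])
def carry(xy,tray,y,off,wide,width,rel):
    b,th=bay(tray,y); yaw=near([*xy,.15],th)
    if not pick(xy,yaw,off,wide,width): print("PICK FAILED"); return False
    place(b,yaw,off,rel); return True
def snap(tag):
    import cv2
    for n in("top","side"):
        p,d=get_image(n); c=get_calibration(n)
        cv2.imwrite(f"pics/{n}{tag}.png",p[:,:,::-1]); np.savez(f"{n}{tag}.npz",p=p,d=d,K=c["intrinsics"],T=c["world_from_camera"])
E
python3 - <<'E'
from job import *
import cv2
print(carry((.3735,-.270),"vial",4.5e-3,.012,.055,.027,.045))
snap(1)
p=cv2.imread("pics/side1.png")[190:420,200:460]; cv2.imwrite("pics/s1c.png",cv2.resize(p,None,fx=2.5,fy=2.5))
E
```

```text
grip opening 0.0261 force 29.3 t 3.0
lifted opening 0.0261 force 29.5
down hit True z-off 0.0041 ft [-0.3  0.9  2.6]
t 7.0
True
```

View pics/s1c.png

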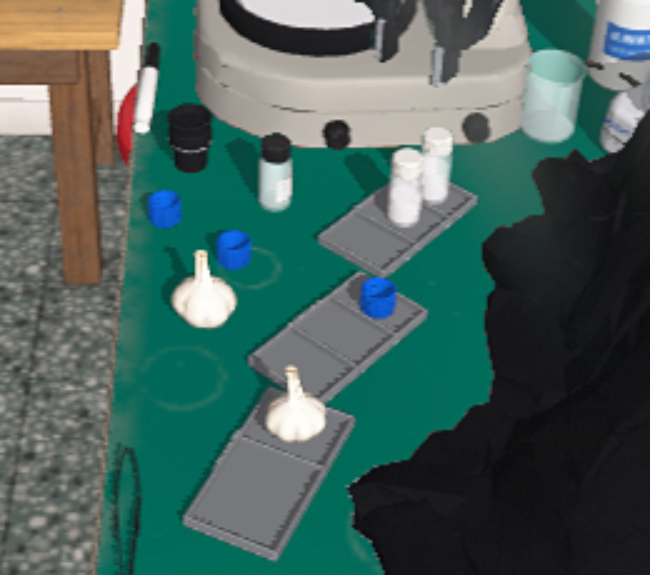

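The white-capped vial (crop 405,190) stands in the middle bay, beside the fixed one (437,165), and only 7 s have passed. Next I'll carry the black-capped vial and the caps.

```bash
python3 - <<'E'
from job import *
import cv2
ok=carry((.522,-.0875),"vial",-41e-3,.012,.055,.027,.045)
ok=ok and carry((.472,-.1485),"cap",4.5e-3,.008,.052,.027,.04)
print(ok); snap(2)
p=cv2.imread("pics/side2.png")[190:420,200:460]; cv2.imwrite("pics/s2c.png",cv2.resize(p,None,fx=2.5,fy=2.5))
E
```

```text
grip opening 0.0257 force 29.4 t 9.1
lifted opening 0.0260 force 29.5
down hit True z-off 0.0043 ft [-0.2 -0.2  1.7]
t 12.4
grip opening 0.0249 force 29.4 t 14.4
lifted opening 0.0246 force 29.5
down hit True z-off 0.0045 ft [-0.1 -0.   3.9]
t 17.9
True
```

View pics/s2c.png

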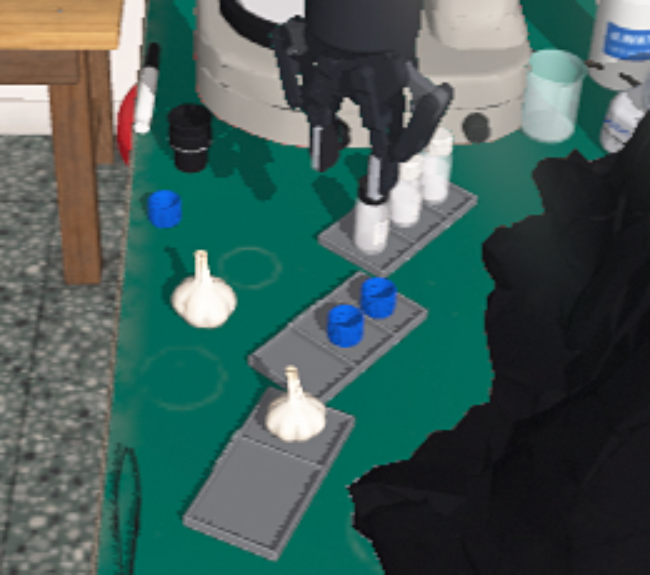

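The vial (372,215) is in its bay. The cap (345,325) is in the middle bay but near the divider, so I'll measure it before continuing.

```bash
cat > chk.py <<'E'
from h import *
from job import TR
def chk(tag):
  for n in("side","top"):
    w=cloud(n,**dict(np.load(f"{n}{tag}.npz"))); h=((w[...,2]>.015)&(w[...,2]<.085)&(w[...,0]>.35)&(w[...,0]<.69)&(w[...,1]<-.03)&(w[...,1]>-.45)).astype(np.uint8)
    k,l,s,c=cv2.connectedComponentsWithStats(h)
    for i in range(1,k):
        if not 25<s[i,4]<900: continue
        a=w[l==i]; ctr=((a.min(0)+a.max(0))/2)[:2]; o=""
        for t,(tc,th) in TR.items():
            th=np.radians(th); d=ctr-tc; x,y=d@[np.sin(th),-np.cos(th)],d@[np.cos(th),np.sin(th)]
            if abs(x)<.04 and abs(y)<.07: o=f"{t}: x {x*1e3:.1f} y {y*1e3:.1f}"
        print(n,c[i].round(),s[i,4],ctr.round(4),"ztop %.3f"%a[:,2].max(),o)
E
python3 -c "
from chk import *
chk(2)"
```

```text
side [374. 219.] 53 [ 0.6798 -0.0403] ztop 0.076 
side [363. 232.] 27 [ 0.6572 -0.044 ] ztop 0.065 
side [340. 239.] 142 [ 0.6095 -0.0416] ztop 0.056 
side [362. 265.] 800 [ 0.6289 -0.1135] ztop 0.071 vial: x -13.8 y 26.8
side [278. 246.] 112 [ 0.4686 -0.0338] ztop 0.055 
side [266. 271.] 73 [ 0.4309 -0.0848] ztop 0.023 
side [282. 308.] 433 [ 0.4331 -0.212 ] ztop 0.059 
side [351. 307.] 112 [ 0.5629 -0.2352] ztop 0.026 cap: x 2.9 y 45.2
side [338. 318.] 114 [ 0.5291 -0.2581] ztop 0.026 cap: x 3.3 y 4.4
side [318. 354.] 416 [ 0.4647 -0.339 ] ztop 0.059 bulb: x 1.2 y 38.0
top [319. 198.] 335 [ 0.6354 -0.041 ] ztop 0.082 
top [352. 195.] 138 [ 0.6518 -0.1163] ztop 0.072 vial: x 0.8 y 44.6
top [362. 210.] 127 [ 0.6172 -0.138 ] ztop 0.072 vial: x 0.3 y 3.6
top [372. 226.] 131 [ 0.5805 -0.1626] ztop 0.073 vial: x 1.2 y -40.5
top [401. 235.] 36 [ 0.5625 -0.2348] ztop 0.027 cap: x 2.4 y 45.1
top [444. 277.] 214 [ 0.4645 -0.3384] ztop 0.057 bulb: x 0.7 y 38.3
```

Offset from the fixed cap is 40.8 mm (nominal 41) and both tops are at equal height, so it is seated. I'll do the second cap and the bulb.

```bash
python3 - <<'E'
from job import *
import cv2
ok=carry((.431,-.0845),"cap",-41e-3,.008,.052,.027,.04)
ok=ok and carry((.4335,-.2105),"bulb",-29e-3,.009,.075,.045,.066)
print(ok)
s=observe()
movep([.24,-.577,.23],[pi,0,.393]); snap(3)
from chk import chk; chk(3)
p=cv2.imread("pics/side3.png")[190:420,200:460]; cv2.imwrite("pics/s3c.png",cv2.resize(p,None,fx=2.5,fy=2.5))
E
```

```text
grip opening 0.0247 force 29.4 t 20.2
lifted opening 0.0252 force 29.5
down hit True z-off 0.0043 ft [-0.1 -0.7  1.1]
t 24.0
grip opening 0.0440 force 29.4 t 26.1
lifted opening 0.0435 force 30.6
down hit True z-off 0.0049 ft [-2.1  1.2  7.5]
t 29.9
True
side [277. 246.] 102 [ 0.4684 -0.0342] ztop 0.054 
side [351. 307.] 111 [ 0.5629 -0.2348] ztop 0.026 cap: x 2.6 y 45.4
side [338. 318.] 118 [ 0.5291 -0.2582] ztop 0.026 cap: x 3.4 y 4.3
side [319. 349.] 534 [ 0.4733 -0.3133] ztop 0.060 bulb: x -9.3 y 63.0
side [302. 381.] 608 [ 0.422  -0.3918] ztop 0.061 bulb: x 4.1 y -29.8
top [319. 198.] 336 [ 0.6345 -0.0411] ztop 0.077 
top [352. 195.] 139 [ 0.652  -0.1163] ztop 0.073 vial: x 1.0 y 44.7
top [361. 210.] 131 [ 0.6172 -0.1382] ztop 0.072 vial: x 0.5 y 3.6
top [372. 226.] 131 [ 0.5803 -0.1624] ztop 0.073 vial: x 0.9 y -40.6
top [401. 235.] 42 [ 0.5621 -0.2352] ztop 0.026 cap: x 2.5 y 44.5
top [411. 250.] 36 [ 0.5279 -0.2569] ztop 0.028 cap: x 1.8 y 4.0
top [444. 277.] 216 [ 0.4644 -0.3382] ztop 0.061 bulb: x 0.5 y 38.5
top [466. 296.] 284 [ 0.4229 -0.3888] ztop 0.059 bulb: x 2.8 y -27.0
```

View pics/s3c.png

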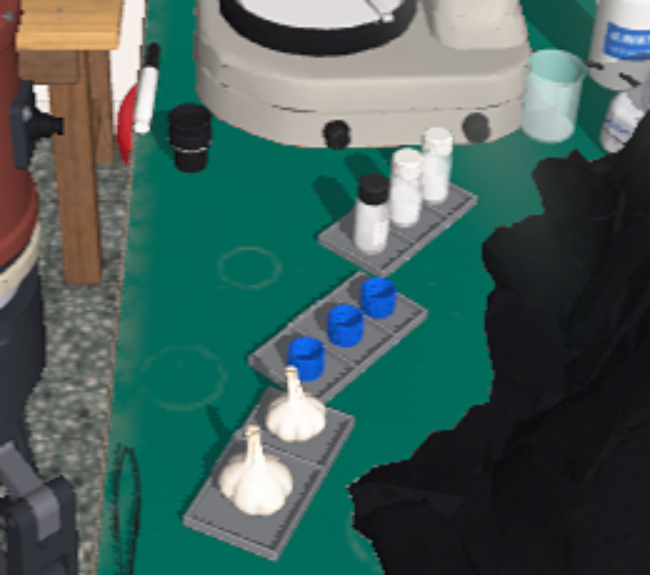

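All five stand upright in their own bays: vials (372,215) and (405,190), caps (345,325) and (307,358), bulb (255,480). The eyepiece (190,138) has not moved and the arm is clear.

```bash
python3 -c "
from plant import *
print(job_done(), observe()['time_s'])"
```

```text
the job is handed in; nothing more can be done
the job is handed in; nothing more can be done
```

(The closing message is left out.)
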